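Brace a free-spinning coax connector and tighten its nut

TASK

The big coax connector standing in the blue jig spins freely, so its brass hex nut cannot be tightened as it is. Turn the connector until its square flange lines up with the orange fork, slide the fork fully home around the flange, then turn the nut clockwise (seen from above) until it comes up tight against its stop. Leave the fork home and let go, and do not disturb the spanner, the small adapter or the grey dish beside the jig.

Things in the scene. Friction and masses are not known exactly. Their poses are not given: they have to be found in the camera images.
- jig: Bench jig fixed to the table at a different place and yaw each time: blue base plate 240 x 100 x 12 mm (along its x, y, z), origin under its centre, z up. The connector's upright turning axis stands at jig x = +70 mm, y = 0. The orange fork slides along the jig's +x towards it, between two steel rails (y = +-42 mm, 8 mm wide, tops at z = 26 mm).
- flange (a point): Centre of the top of the connector's square flange (40 x 40 x 10 mm, top 34 mm above table), on its upright axis; x, y square to its sides, z up; red mark at its +x side. Unbraced, the connector turns endlessly with 0.015 N m, nut and all, and stays where left. Starts 0.5 rad or more from square with the fork (sides along jig x and y); square every 90 degrees. In the fork: 0.08 rad of play.
- nut_top (a point): Centre of the top of the brass hex nut, on the same axis; turns with it. Nut: 34 mm across flats, 39 over corners, 60 to 90 mm above the table; the connector's 22 mm round tip sticks out 14 mm above it. Two flats are square to this point's x axis (others every 60 degrees). The red line on its +x flat stands above the flange's red mark when tight.
- nut (a joint): Turn of the nut relative to the connector, rad: grows clockwise seen from above, from 0 (loose) to 2.2 (tight, hard stop). Resists with about 0.25 N m, much more than the unbraced connector, so it only changes while the connector is braced. Starts between 1.1 and 1.5.
- brace (a joint): Slide of the orange fork, m: 0 = fully back, 0.060 = fully home around the flange (stop). Pushing takes about 3 N; it stays where left. Starts at 0 to 0.006. The slot is 43 mm wide with a mouth flared to 50 mm, which straightens a flange up to about 0.25 rad from square; further off it jams on the flange.
- brace_grip (a point): On the axis of the fork's black upright round grip, 24 mm in diameter, standing from 36 to 92 mm above the table; the point is 74 mm above the table. 130 mm from the connector's axis when the fork is back, 70 mm when home. x is the direction in which the fork slides home.
- spanner: Loose open-ended spanner 170 mm long lying beside the jig (its length along its x, origin underneath, near the middle). Leave alone.
- adapter: Loose small brass adapter, 28 mm in diameter, 40 mm tall, standing; origin under its centre. Leave alone.
- dish: Loose open grey parts dish 75 x 100 x 22 mm; origin under its centre. Leave alone.

How it is judged:
On the way, in this order (a step that is already met when the one before it is completed fails the run):
1. the fork is home around the squared flange (value of joint brace above 0.055 m and (angle between the x axis of flange and the x axis of jig, either way round below 0.2 rad or angle between the x axis of flange and the y axis of jig, either way round below 0.2 rad)), for 0.2 s.
2. the nut is turned tight with the fork home (all of step 1 and value of joint nut above 2.08 rad), for 0.2 s.
At the end, for the whole second after the job is handed in: The fork is within 5 mm of fully home with the flange square in it (within 0.2 rad), the nut is within 0.12 rad of its tight stop and at rest, and the spanner, adapter and dish have not been moved by more than 30 mm (all of step 2 and velocity of joint nut below 0.05 rad/s); the robot touches nothing.
It fails at once if the spanner is moved by more than 30 mm (distance of spanner from where it was at the start of the episode above 0.03 m).
It fails at once if the adapter is moved by more than 30 mm (distance of adapter from where it was at the start of the episode above 0.03 m).
It fails at once if the dish is moved by more than 30 mm (distance of dish from where it was at the start of the episode above 0.03 m).
It fails at once if the adapter is knocked over (angle between adapter's own z axis and vertical above 0.6 rad).
It also fails if it takes over 58 s, if anything falls off the work surface, if the arm or the gripper's body presses on something with over 40 N, if the wrist force passes 120 N, or if a joint passes its speed limit or range.

ROBOT

A 7-joint arm with a two-finger parallel gripper is mounted at the origin on the work surface. World frame = base frame: x ahead of the robot, y to its left, z up, the work surface at z = 0. Lengths are in m, angles in rad, forces in N, time in s.
With the tool pointing down it reaches from about 0.375 to 0.925 m from the base axis. Payload 3.1 kg.
Tool frame: the origin (TCP) lies at the very end of the fingers, on their centre line; the grasp point (between the pads) lies 19 mm behind it (robot.grip_point_offset is the distance from the TCP to the grasp point, in m); z points along the fingers, y is the direction in which the jaws open and shut (so a half turn about z gives the same grasp; the last joint's range is limited). The gripper opens to 85 mm and grips with 20 to 120 N. Pads are 22 mm wide; open, the fingers measure 114 mm over their backs; the gripper's body (76 mm by 85 mm) begins 54 mm behind the grasp point. The pads swing forward as they close: fully open they stand 13 mm farther back than shut.
Start: joints at [1.197, 0.383, 0.044, 1.598, -0.018, 1.161, -0.05], TCP at [0.177, -0.625, 0.231] pointing down, gripper open.
Joint ranges: [-2.61, 2.61], [-0.41, 2.15], [-1.48, 1.57], [0, 2.5], [-1.57, 4.71], [0.05, 1.97], [-2.85, 2.85]. Speed limits (rad/s): [2.79, 2.79, 3.14, 3.14, 3.14, 3.14, 3.14].

INTERFACE

Orientations are given as a unit quaternion [w, x, y, z].
In Python, from station import status, get_image, order, look_for, spot_point, robot gives the robot as it stands.
- The arm moves only by the tool arm_command, never from a script. Its arguments are lists of equal length, an entry for each row: "dp": the shift along the tool's x, y, z in m, a list of three; "twist": the turn about the tool's z in rad; "fingers": the opening, from 0 (shut) to 1 (fully open). In form: {"dp": [[x, y, z], ...], "twist": [twist, ...], "fingers": [fingers, ...]}. A call has 1 to 10 rows; each row shifts and turns the commanded pose from where the row before left it, along the tool's axes as they then stand; what a row does not reach is not made up. A row lasts 1/8 s, in which the tool goes at most 62.5 mm and 10.7 degrees, less where a joint would pass 70% of its speed; a pose out of reach is approached as far as the arm can. A call with a gripper value outside its range is refused whole. The fingers move at their own pace and stop on an object; "squeeze" is the grip in N (left out, the last holds). Time passes only in rows, so rows that do not move let the fingers close. It gives the time, the measured TCP pose, the force and the opening at its end, in the units of the state.
- status.get_state(): the state, without advancing time (a new reading comes with each control period).
- get_image(name): name is "side" or "top" or "wrist"; returns a dict with "image" (400x640x3 uint8, red, green, blue), "K" (3x3 intrinsics, pixels), "position" and "attitude" of the camera in the world; the wrist camera has in their place "mount" (4x4, takes a point from camera to tool coordinates, whose origin is the TCP and whose axes are the flange's). Camera axes: x right, y down, z forward; pixel columns grow to the right and rows downward; lengths in m; the calibration is good to about 2 mm. A picture is of the moment at which its call begins: read the wrist's pose just before it. There is no depth.
- order.finish_job(): hands the job in, once; it reports no verdict.
Trained networks look in the newest picture that a camera, given by its name, has taken for a name from the list of things; names that differ only in an ending like _2 or _b are one class to them, and where a whole thing is asked for, a point or a joint stands for the part that bears it (a point fixed in the world has none). Each returns a list of dicts, best first, with "p" (0 to 1); they miss things now and then, are a little off and sometimes report something else, mostly with a low value. They report only what shows in the picture. A call takes as long as a camera call.
- look_for(query, camera): "at" ([x, y, z] in m, in world coordinates, good to about 4 mm: the middle of the surface that is visible of it).
- spot_point(query, camera): "at" ([x, y, z] in m, in world coordinates, good to about 4 mm: a listed point, or the origin of a listed thing).
The state is a dict: "clock": time; "qpos": joint angles; "joint_velocities": joint speeds; "tau": joint torques, N m; "eef_pos": TCP position; "orientation": TCP orientation; "force": force on the tool from outside, world axes, zero at the start; "ft_torque": the same for the moment, N m; "width": finger opening in m.
Only numpy, scipy, OpenCV 4.12 (cv2) and the standard library are available. Lean on these libraries where they do the work, as an engineer would, in place of code of your own. Each camera call takes 0.05 s, during which the arm holds its last target.

## Working session

There is one attempt and no reset: what is moved stays moved. The work goes in short steps, Python scripts to look and compute and a tool call to move; the robot and the scene stay as the last step left them, time stands still between calls to the robot, and variables do not carry over. Pictures are saved under pics/ and viewed, and the job is handed in when it is done.

Besides the shell and the picture viewer there is one more tool, called after ">>>" by a JSON object that holds its "name" and its "arguments", one argument or row to a line. arm_command: Moves the arm, as the interface text tells. Its arguments: {"type":"object","properties":{"dp":{"type":"array"},"twist":{"type":"array"},"fingers":{"type":"array"},"squeeze":{"type":"number"}},"required":["dp","twist","fingers"]}

```bash
mkdir -p pics; ls
cat > h.py <<'E'
import numpy as np, cv2
from station import status,get_image,order,look_for,spot_point,robot
from scipy.spatial.transform import Rotation as R
def save(cam,name):
    d=get_image(cam); cv2.imwrite('pics/'+name+'.png',d['image'][:,:,::-1]); return d
def st():
    s=status.get_state(); print('t',round(s['clock'],2),'p',np.round(s['eef_pos'],4),'q',np.round(s['orientation'],3),'F',np.round(s['force'],1),'w',round(float(s['width']),4),'j',np.round(s['qpos'],2)); return s
E
python3 - <<'E'
from h import *
s=st(); print(R.from_quat(np.roll(s['orientation'],-1)).as_matrix().round(3)); print(robot)
for c in ['top','side']:
    d=save(c,c+'0'); print(c,d['position'],d['attitude'],d['K'].tolist() if hasattr(d['K'],'tolist') else d['K'])
    for q in ['jig','flange','nut_top','brace_grip','spanner','adapter','dish']:
        r=spot_point(q,c); print(q,[(np.round(x['at'],4).tolist(),round(x['p'],2)) for x in r[:2]])
E
```

```text
pics
t 0.0 p [ 0.1767 -0.6245  0.2299] q [-0.001  0.99   0.138 -0.   ] F [-1.   0.6  0.6] w 0.0855 j [ 1.2   0.38  0.04  1.6  -0.02  1.16 -0.05]
[[ 0.962  0.272 -0.001]
 [ 0.272 -0.962  0.003]
 [-0.    -0.003 -1.   ]]
<Robot object at 0x7f5d01553e00>
top [0.50747647 0.02832547 0.89568493] [-0.02613702  0.70679215 -0.70671386  0.01781102] [[504.50443321747787, 0.0, 320.099770268835], [0.0, 504.50443321747787, 196.52396762966228], [0.0, 0.0, 1.0]]
jig [([0.5958, -0.1005, 0.0016], 0.93), ([0.4693, -0.0244, -0.0006], 0.38)]
flange [([0.5374, -0.1383, 0.0338], 0.82)]
nut_top [([0.5411, -0.1346, 0.0876], 0.68)]
brace_grip [([0.6499, -0.0695, 0.0729], 0.65)]
spanner [([0.6833, -0.1898, -0.0023], 0.97)]
adapter [([0.597, 0.0235, -0.002], 0.7)]
dish [([0.4681, -0.0245, -0.0037], 0.85)]
side [ 0.29961911 -0.4718825   0.42636573] [-0.472373    0.84586518 -0.22184521  0.11027492] [[410.0665726859247, 0.0, 314.2257940634944], [0.0, 410.0665726859247, 208.90339039651917], [0.0, 0.0, 1.0]]
jig [([0.5984, -0.1028, -0.0019], 0.95)]
flange [([0.5393, -0.1342, 0.0352], 0.96)]
nut_top [([0.5412, -0.1392, 0.0902], 0.89)]
brace_grip [([0.6476, -0.0752, 0.0736], 0.67)]
spanner [([0.682, -0.1914, -0.0017], 0.72)]
adapter [([0.5969, 0.0254, -0.0035], 0.86)]
dish [([0.4678, -0.0235, 0.0033], 0.83)]
```

View pics/top0.png

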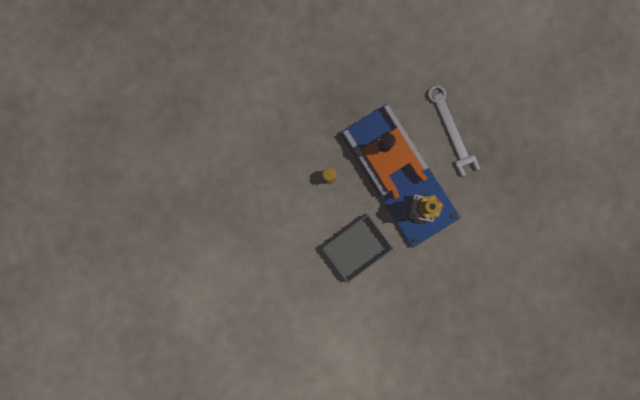

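View pics/side0.png

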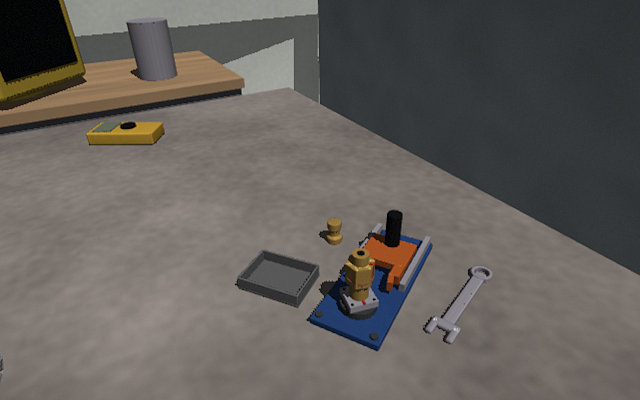

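Run:
```python
import cv2
a=cv2.imread('pics/top0.png')[95:255,330:490]; b=cv2.imread('pics/side0.png')[200:360,300:460]
cv2.imwrite('pics/z0.png',cv2.hconcat([cv2.resize(x,(400,400),interpolation=cv2.INTER_CUBIC) for x in (a,b)]))
```

```text
(no output)
```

View pics/z0.png

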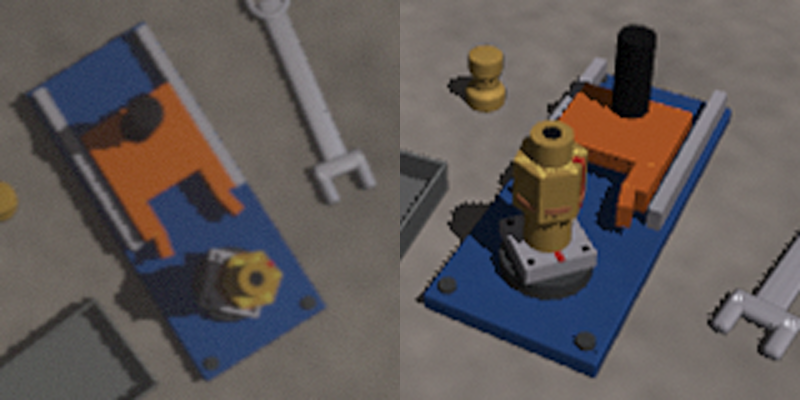

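```bash
cat >> h.py <<'E'
def bp(d,uv,z):
    Rm=R.from_quat(np.roll(d['attitude'],-1)).as_matrix(); r=Rm@np.linalg.inv(d['K'])@np.array([uv[0],uv[1],1.]); p=np.array(d['position']); return p+r*(z-p[2])/r[2]
E
python3 - <<'E'
from h import *
t=get_image('top'); s=get_image('side')
for uv in [(325,305),(208,380),(140,25),(25,92)]: print('jig',bp(t,(330+uv[0]/2.5,95+uv[1]/2.5),.012).round(4))
for uv in [(595,338-338+305)]: pass
for uv in [(595,375),(427,297)]: print('jigS',bp(s,(300+(uv[0]-400)/2.5,200+uv[1]/2.5),.012).round(4))
for n,uv in dict(corner=(521,276),right=(597,248),left=(500,222),mark=(559,257)).items(): print(n,bp(s,(300+(uv[0]-400)/2.5,200+uv[1]/2.5),.034).round(4))
E
```

```text
jig [ 0.5266 -0.2054  0.012 ]
jig [ 0.4744 -0.1233  0.012 ]
jig [ 0.725 -0.078  0.012]
jig [0.6772 0.0036 0.012 ]
jigS [ 0.5203 -0.2112  0.012 ]
jigS [ 0.4728 -0.1256  0.012 ]
corner [ 0.5125 -0.1556  0.034 ]
right [ 0.5583 -0.1587  0.034 ]
left [ 0.5242 -0.116   0.034 ]
mark [ 0.5371 -0.1541  0.034 ]
```

Run:
```python
from h import *
d=get_image('wrist'); print(np.round(d['mount'],3), d['K'])
```

```text
[[ 0.    -0.961 -0.277  0.071]
 [ 1.     0.     0.     0.   ]
 [-0.    -0.277  0.961 -0.143]
 [ 0.     0.     0.     1.   ]] [[295.30373157   0.         318.18011235]
 [  0.         295.30373157 203.58258223]
 [  0.           0.           1.        ]]
```

>>> {"name": "arm_command", "arguments": {
  "dp": [
    [0.024,-0.018,0],
    [0.045,-0.034,0],
    [0.048,-0.037,0],
    [0.048,-0.037,0],
    [0.048,-0.037,0],
    [0.048,-0.037,0],
    [0.048,-0.037,0],
    [0.045,-0.035,0],
    [0.03,-0.023,0],
    [0,0,0]
  ],
  "twist": [0,0,0,0,0,0,0,0,0,0],
  "fingers": [1,1,1,1,1,1,1,1,1,1],
  "squeeze": 60
}}

```text
clock: 2.2
eef_pos: [0.4688, -0.2326, 0.2317]
orientation: [-0.0, 0.99, 0.142, 0.001]
force: [0.7, -1.2, 0.9]
width: 0.0854
```

```bash
cat >> h.py <<'E'
def wcam():
    s=status.get_state(); d=get_image('wrist'); T=np.eye(4); T[:3,:3]=R.from_quat(np.roll(s['orientation'],-1)).as_matrix(); T[:3,3]=s['eef_pos']; C=T@np.array(d['mount'])
    d['position']=C[:3,3]; d['attitude']=np.roll(R.from_matrix(C[:3,:3]).as_quat(),1); return d
def proj(d,p):
    Rm=R.from_quat(np.roll(d['attitude'],-1)).as_matrix(); c=Rm.T@(np.array(p)-d['position']); q=d['K']@c; return q[:2]/q[2]
E
python3 - <<'E'
from h import *
d=wcam(); cv2.imwrite('pics/w1.png',d['image'][:,:,::-1]); st(); print(d['position'])
for q in ['flange','nut_top','brace_grip','jig']: print(q,[(np.round(x['at'],4).tolist(),round(x['p'],2)) for x in spot_point(q,'wrist')[:2]])
E
```

```text
t 2.25 p [ 0.4672 -0.2354  0.2315] q [0.   0.99 0.14 0.  ] F [-0.  -0.9  0.2] w 0.0856 j [ 0.64  0.16 -0.27  1.89  0.05  1.1  -0.94]
[ 0.53637271 -0.21323284  0.37438363]
flange [([0.5405, -0.1355, 0.0374], 0.79)]
nut_top [([0.5445, -0.136, 0.0905], 0.74), ([0.4693, -0.0249, 0.0016], 0.29)]
brace_grip []
jig []
```

View pics/w1.png

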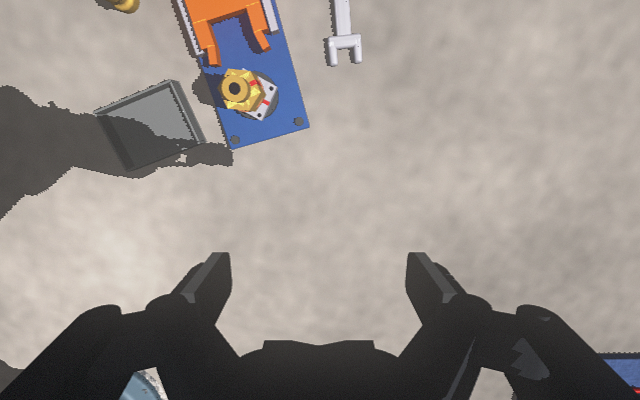

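Run:
```python
import cv2
a=cv2.imread('pics/w1.png')[50:150,190:315]; cv2.imwrite('pics/z1.png',cv2.resize(a,(750,600),interpolation=cv2.INTER_CUBIC))
```

```text
(no output)
```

View pics/z1.png

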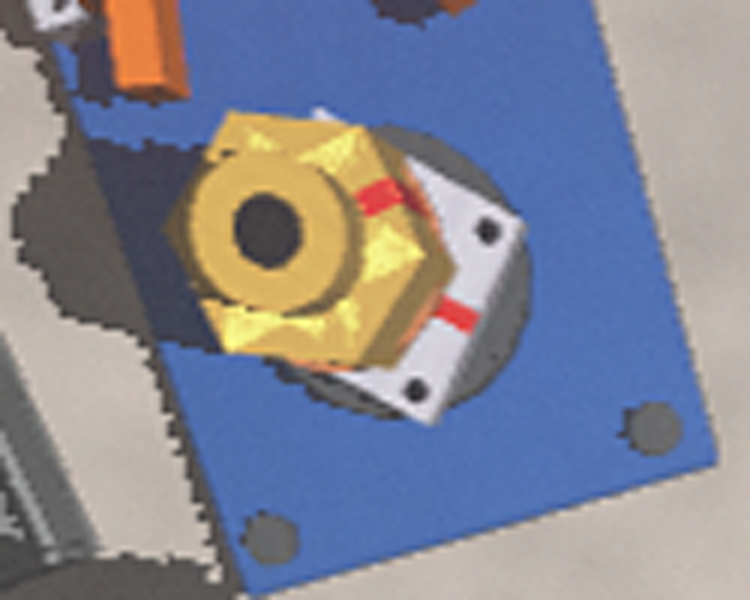

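Run:
```python
from h import *
d=wcam()
f=lambda u,z: bp(d,(190+u[0]/6-.4,50+u[1]/6-.4),z)
A=lambda a,b: np.degrees(np.arctan2(*(b-a)[[1,0]]))
a,b=f((524,222),.034),f((435,424),.034); print('flange',a,b,np.linalg.norm(a-b),A(b,a))
a,b=f((715,463),.012),f((252,597),.012); print('jig',a,b,np.linalg.norm(a-b),A(b,a))
c=np.array([.541,-.137,.09]); print('nutline',f((380,197),.09),A(c,f((380,197),.09)))
print('tip',f((268,232),.104))
im=cv2.resize(d['image'][50:150,190:315,::-1],(750,600),interpolation=cv2.INTER_CUBIC)
for ang in (-95,-100):pass
def poly(c,r,n,a0,z,col):
    p=[proj(d,[c[0]+r*np.cos(a0+2*np.pi*k/n),c[1]+r*np.sin(a0+2*np.pi*k/n),z]) for k in range(n)]
    p=np.int32((np.array(p)-[190-.4,50-.4])*6); cv2.polylines(im,[p],True,col,1)
D=np.pi/180
import sys
poly(c,.0283,4,(-82+45)*D,.034,(0,0,255)); poly(c,.0196,6,30*D+(-33)*D,.09,(0,255,0)); poly(c,.0196,6,30*D+(-33)*D,.06,(255,255,0)); poly(c,.011,40,0,.104,(255,0,255))
cv2.imwrite('pics/o1.png',im)
```

```text
flange [ 0.55257804 -0.16860969  0.034     ] [ 0.51427078 -0.1608752   0.034     ] 0.03908028113702412 -11.4149348494842
jig [ 0.52070529 -0.21195427  0.012     ] [ 0.47028001 -0.12884849  0.012     ] 0.09720740527630192 -58.75229228596909
nutline [ 0.54698674 -0.15560598  0.09      ] -72.16369236546059
tip [ 0.53746882 -0.14440436  0.104     ]
```

View pics/o1.png

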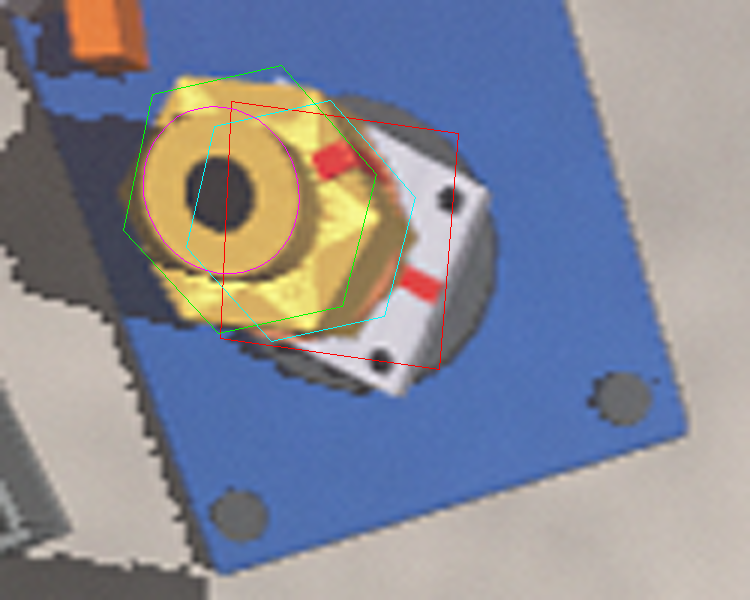

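```bash
cat > ov.py <<'E'
from h import *
st()
d=wcam()
st()
f=lambda u,z: bp(d,(190+u[0]/6-.4,50+u[1]/6-.4),z)
A=lambda a,b: np.degrees(np.arctan2(*(b-a)[[1,0]]))
a,b=f((490,192),.034),f((402,396),.034); print('flange',a,b,np.linalg.norm(a-b),A(b,a))
a,b=f((688,434),.012),f((218,573),.012); print('jig',a,b,np.linalg.norm(a-b),A(b,a))
t=f((222,192),.104);print('tip',t)
c=np.array([t[0],t[1],.09]); print('nutline',A(c,f((335,157),.09)))
im=cv2.resize(d['image'][50:150,190:315,::-1],(750,600),interpolation=cv2.INTER_CUBIC)
def poly(c,r,n,a0,z,col):
    p=[proj(d,[c[0]+r*np.cos(a0+2*np.pi*k/n),c[1]+r*np.sin(a0+2*np.pi*k/n),z]) for k in range(n)]
    p=np.int32((np.array(p)-[190-.4,50-.4])*6); cv2.polylines(im,[p],True,col,1)
D=np.pi/180
import sys
fa,na=map(float,sys.argv[1:3])
poly(c,.0283,4,(fa+45)*D,.034,(0,0,255)); poly(c,.0196,6,30*D+na*D,.09,(0,255,0)); poly(c,.0196,6,30*D+na*D,.06,(255,255,0)); poly(c,.011,40,0,.104,(255,0,255))
cv2.imwrite('pics/o2.png',im)
E
python3 ov.py -98 -53
```

```text
t 2.5 p [ 0.4652 -0.2387  0.2312] q [ 0.     0.991  0.136 -0.   ] F [-1.1 -0.2 -0.1] w 0.0854 j [ 0.64  0.16 -0.27  1.89  0.05  1.1  -0.94]
t 2.55 p [ 0.4653 -0.2385  0.2312] q [ 0.     0.991  0.136 -0.   ] F [-0.  -0.1 -1. ] w 0.0855 j [ 0.64  0.16 -0.27  1.89  0.05  1.1  -0.94]
flange [ 0.55590398 -0.16153539  0.034     ] [ 0.51757159 -0.1538757   0.034     ] 0.039090185851892285 -11.30017014958667
jig [ 0.52470561 -0.20531754  0.012     ] [ 0.47323323 -0.12127764  0.012     ] 0.09855004388687945 -58.51355265180757
tip [ 0.54101334 -0.1370376   0.104     ]
nutline -48.47234493866449
```

View pics/o2.png

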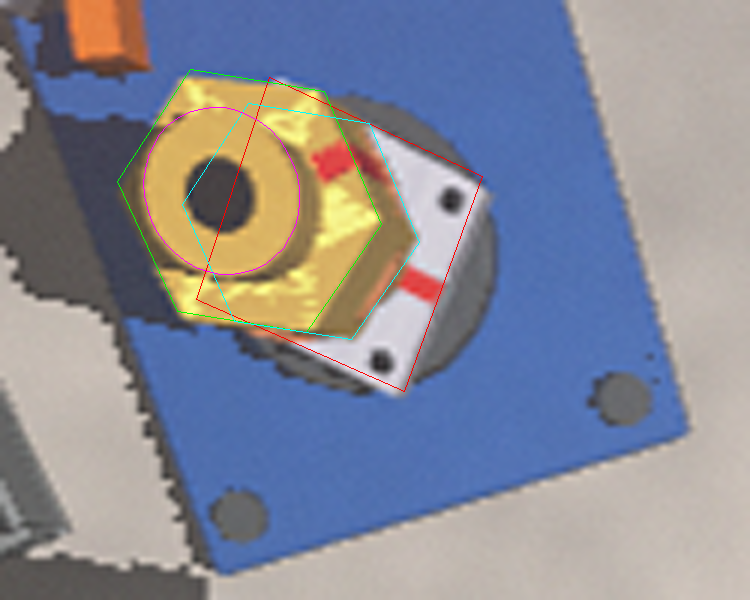

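>>> {"name": "arm_command", "arguments": {
  "dp": [
    [0.02,-0.0155,0],
    [0.04,-0.031,0.02],
    [0.04,-0.031,0.03],
    [0,0,0.03],
    [0,0,0.02],
    [0,0,0]
  ],
  "twist": [0,0,0,-0.15,-0.15,-0.1],
  "fingers": [1,1,1,1,1,1]
}}

```text
clock: 3.3
eef_pos: [0.5391, -0.1358, 0.1288]
orientation: [-0.001, 0.943, 0.333, -0.002]
force: [-0.6, 0.6, 0.9]
width: 0.0855
```

Run:
```python
from h import *
import time
d=wcam();d=wcam();d=wcam(); s=st(); cv2.imwrite('pics/w3.png',d['image'][:,:,::-1])
print(np.degrees(R.from_quat(np.roll(s['orientation'],-1)).as_euler('ZYX')))
M=R.from_quat(np.roll(s['orientation'],-1)).as_matrix(); print('jaw',np.degrees(np.arctan2(M[1,1],M[0,1])), 'need tool', M.T@(np.array([.541,-.137,.054])-s['eef_pos']))
```

```text
t 3.45 p [ 0.541  -0.1361  0.1311] q [-0.     0.944  0.33  -0.   ] F [-0.3 -0.2  0.8] w 0.0854 j [ 0.51  0.36 -0.4   1.89  0.17  0.93 -0.86]
[ 3.85369065e+01  1.06439936e-02 -1.79989233e+02]
jaw -51.4630955118517 need tool [-0.00055652  0.00065942  0.07710107]
```

View pics/w3.png

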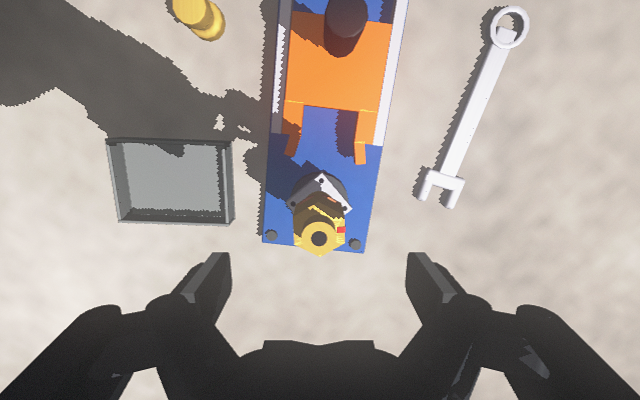

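>>> {"name": "arm_command", "arguments": {
  "dp": [
    [0,0,0.03],
    [0,0,0.03],
    [0,0,0.017],
    [0,0,0],
    [0,0,0],
    [0,0,0],
    [0,0,0],
    [0,0,0]
  ],
  "twist": [0,0,0,0,0,0,0,0],
  "fingers": [1,1,1,1,0.2,0.2,0.2,0.2],
  "squeeze": 40
}}

```text
clock: 4.45
eef_pos: [0.5421, -0.1354, 0.0554]
orientation: [0.001, 0.943, 0.331, 0.001]
force: [-0.7, -0.3, 4.9]
width: 0.0336
```

>>> {"name": "arm_command", "arguments": {
  "dp": [
    [0,0,0],
    [0,0,0],
    [0,0,0],
    [0,0,0],
    [0,0,0],
    [0,0,0],
    [0,0,0]
  ],
  "twist": [-0.1,-0.14,-0.14,-0.14,-0.14,-0.08,0],
  "fingers": [0.2,0.2,0.2,0.2,0.2,0.2,0.2]
}}

```text
clock: 5.32
eef_pos: [0.5409, -0.1347, 0.0553]
orientation: [-0.001, 0.76, 0.65, -0.0]
force: [-2.7, 1.5, 8.0]
width: 0.0333
```

Run:
```python
from h import *
d=wcam(); s=st(); cv2.imwrite('pics/w4.png',d['image'][:,:,::-1])
M=R.from_quat(np.roll(s['orientation'],-1)).as_matrix(); print('jaw',np.degrees(np.arctan2(M[1,1],M[0,1])),s['ft_torque'])
```

```text
t 5.38 p [ 0.5409 -0.1347  0.0554] q [-0.    0.76  0.65 -0.  ] F [-3.7  1.5  9.2] w 0.0338 j [ 0.61  0.49 -0.53  1.92  0.34  0.81 -0.25]
jaw -8.867060523162504 [0.22182422 0.71966014 0.01211772]
```

View pics/w4.png

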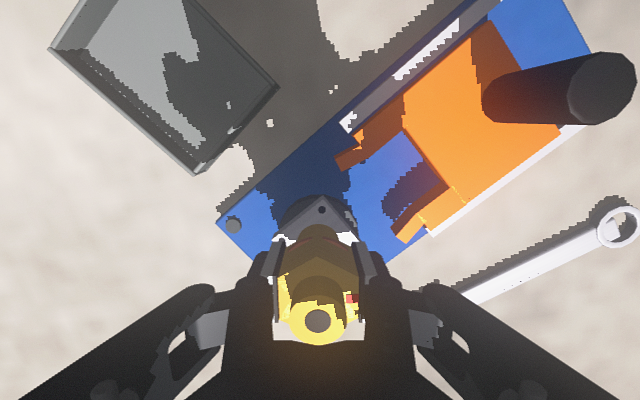

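>>> {"name": "arm_command", "arguments": {
  "dp": [
    [0,0,0],
    [0,0,0],
    [0,0,-0.03],
    [0,0,-0.05],
    [0,0,-0.05],
    [-0.04,0,-0.03],
    [-0.04,0,0],
    [0,0,0]
  ],
  "twist": [0,0,0,0,0,0,0,0],
  "fingers": [0.7,0.7,0.7,0.7,0.7,0.7,0.7,0.7]
}}

```text
clock: 6.38
eef_pos: [0.5275, -0.2199, 0.2142]
orientation: [0.001, 0.763, 0.647, -0.001]
force: [-0.5, -0.0, 0.0]
width: 0.0598
```

Run:
```python
from h import *
d=wcam();d=wcam();d=wcam();s=st(); cv2.imwrite('pics/w5.png',d['image'][:,:,::-1])
```

```text
t 6.53 p [ 0.5287 -0.213   0.2136] q [-0.001  0.759  0.651  0.   ] F [ 0.4 -0.1 -0.2] w 0.0597 j [ 0.79  0.3  -0.57  1.79  0.18  1.1   0.01]
```

View pics/w5.png

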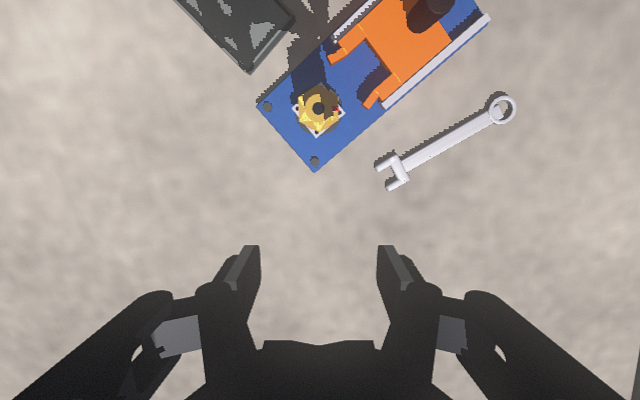

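Run:
```python
from h import *
d=wcam(); x0,y0,k=240,60,6
im=cv2.resize(d['image'][y0:y0+100,x0:x0+125,::-1],(750,600),interpolation=cv2.INTER_CUBIC)
c=[.541,-.137]
def poly(c,r,n,a0,z,col):
    p=[proj(d,[c[0]+r*np.cos(a0+2*np.pi*i/n),c[1]+r*np.sin(a0+2*np.pi*i/n),z]) for i in range(n)]
    cv2.polylines(im,[np.int32((np.array(p)-[x0-.4,y0-.4])*k)],True,col,1)
D=np.pi/180
poly(c,.0283,4,(-58+45)*D,.034,(0,0,255)); poly(c,.0196,6,(30-8.9)*D,.09,(0,255,0))
cv2.imwrite('pics/o5.png',im)
for cam in ('wrist','top','side'):
    get_image(cam)
    for q in ['brace_grip','nut_top','flange']: print(cam,q,[(np.round(x['at'],4).tolist(),round(x['p'],2)) for x in spot_point(q,cam)[:1]])
st()
```

```text
wrist brace_grip [([0.6506, -0.0687, 0.0743], 0.83)]
wrist nut_top [([0.5437, -0.1331, 0.0901], 0.89)]
wrist flange []
top brace_grip [([0.6505, -0.0691, 0.0745], 0.9)]
top nut_top []
top flange []
side brace_grip [([0.6466, -0.0737, 0.0741], 0.6)]
side nut_top [([0.5408, -0.138, 0.0922], 0.72)]
side flange [([0.5385, -0.1335, 0.031], 0.92)]
t 7.17 p [ 0.5289 -0.2142  0.2143] q [0.   0.76 0.65 0.  ] F [-0.6  0.   0.1] w 0.0601 j [ 0.79  0.3  -0.57  1.79  0.18  1.1   0.01]
```

View pics/o5.png

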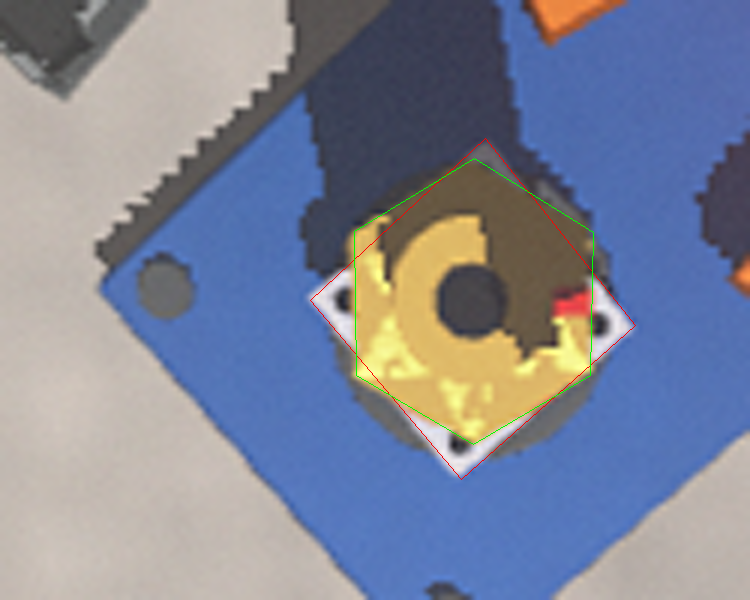

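>>> {"name": "arm_command", "arguments": {
  "dp": [
    [0,0,0],
    [0,0,0],
    [0,0,0],
    [0,0,0],
    [0,0,0],
    [0.045,-0.015,0],
    [0.045,-0.015,0.02],
    [0.045,-0.015,0.03],
    [0.044,-0.014,0.03],
    [0,0,0]
  ],
  "twist": [0.17,0.17,0.17,0.17,0.177,0,0,0,0,0],
  "fingers": [0.7,0.7,0.7,0.7,0.7,0.7,0.7,0.7,0.7,0.7]
}}

```text
clock: 8.43
eef_pos: [0.6487, -0.0626, 0.1308]
orientation: [-0.003, 0.96, 0.28, -0.002]
force: [-0.5, 0.4, 0.1]
width: 0.0597
```

Run:
```python
from h import *
d=wcam();d=wcam();d=wcam();s=st(); cv2.imwrite('pics/w6.png',d['image'][:,:,::-1])
M=R.from_quat(np.roll(s['orientation'],-1)).as_matrix(); print('jaw',np.degrees(np.arctan2(M[1,1],M[0,1])), 'need tool', M.T@(np.array([.6496,-.0693,.056])-s['eef_pos']))
print(bp(d,proj(d,[.6496,-.0693,.092]),.092),proj(d,[.6496,-.0693,.092]))
print(spot_point('brace_grip','wrist')[:1])
```

```text
t 8.57 p [ 0.6494 -0.0708  0.1345] q [ 0.001  0.961  0.275 -0.   ] F [-0.8  0.6  0.1] w 0.0596 j [ 0.4   0.53 -0.46  1.65  0.27  1.03 -1.16]
jaw -58.04619426427038 need tool [ 0.001033   -0.00120126  0.07852533]
[ 0.6496 -0.0693  0.092 ] [318.6617713  228.29272728]
[{'at': [0.6475, -0.0715, 0.0762], 'p': 0.7}]
```

View pics/w6.png

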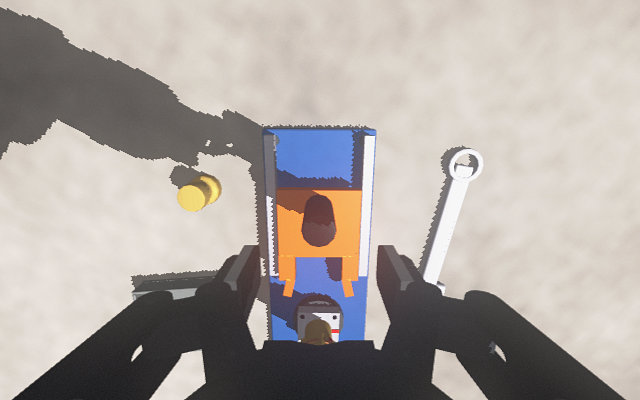

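>>> {"name": "arm_command", "arguments": {
  "dp": [
    [0,-0.001,0.03],
    [0,0,0.03],
    [0,0,0.018],
    [0,0,0],
    [0,0,0],
    [0,0,0],
    [0,0,0]
  ],
  "twist": [0,0,0,0,0,0,0],
  "fingers": [0.7,0.7,0.7,0.7,0,0,0],
  "squeeze": 40
}}

```text
clock: 9.5
eef_pos: [0.6502, -0.0685, 0.0581]
orientation: [0.001, 0.961, 0.276, 0.001]
force: [-0.6, -0.6, 4.2]
width: 0.0234
```

Run:
```python
from h import *
s=st()
```

```text
t 9.5 p [ 0.6502 -0.0685  0.0581] q [0.001 0.961 0.276 0.001] F [-0.6 -0.6  4.2] w 0.0234 j [ 0.37  0.62 -0.43  1.69  0.32  0.9  -1.2 ]
```

>>> {"name": "arm_command", "arguments": {
  "dp": [
    [-0.006,0,0],
    [-0.01,0,0],
    [-0.01,0,0],
    [-0.008,0,0],
    [-0.008,0,0],
    [-0.008,0,0],
    [-0.006,0,0],
    [0,0,0],
    [0,0,0]
  ],
  "twist": [0,0,0,0,0,0,0,0,0],
  "fingers": [0,0,0,0,0,0,0,0,0]
}}

```text
clock: 10.62
eef_pos: [0.6025, -0.0981, 0.058]
orientation: [0.0, 0.961, 0.276, 0.002]
force: [1.9, 1.2, 6.7]
width: 0.0228
```

Run:
```python
from h import *
s=st();p=s['eef_pos']; print(np.hypot(p[0]-.541,p[1]+.137))
F=np.array(s['force']);print(F@[-.847,-.532,0])
save('side','s7');d=save('top','t7')
a=cv2.imread('pics/top0.png')
b=cv2.imread('pics/s7.png')[180:360,270:470]; a=cv2.imread('pics/t7.png')[95:255,330:490]
cv2.imwrite('pics/z7.png',cv2.hconcat([cv2.resize(a,(360,360)),cv2.resize(b,(400,360),interpolation=cv2.INTER_CUBIC)]))
```

```text
t 10.62 p [ 0.6025 -0.0981  0.058 ] q [0.    0.961 0.276 0.002] F [1.9 1.2 6.7] w 0.0228 j [ 0.45  0.55 -0.44  1.8   0.3   0.85 -1.15]
0.07278774809712317
-2.2084634430046357
```

View pics/z7.png

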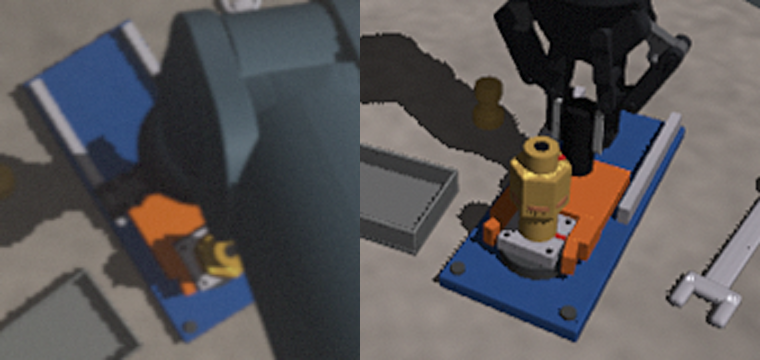

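Nearly home, with the force still low. I'll push until it meets the stop.

>>> {"name": "arm_command", "arguments": {
  "dp": [
    [-0.003,0,0],
    [-0.003,0,0],
    [0,0,0]
  ],
  "twist": [0,0,0],
  "fingers": [0,0,0]
}}

```text
clock: 11.1
eef_pos: [0.6026, -0.0981, 0.0582]
orientation: [-0.0, 0.961, 0.277, 0.008]
force: [13.0, 2.7, -3.8]
width: 0.0231
```

>>> {"name": "arm_command", "arguments": {
  "dp": [
    [0.005,0,0],
    [0,0,0],
    [0,0,0],
    [0,0,-0.04],
    [0,0,-0.055],
    [0,0,-0.055],
    [0,0,0],
    [0,0,0]
  ],
  "twist": [0,0,0,0,0,0,0,0],
  "fingers": [0,0.6,0.6,0.6,0.6,0.6,0.6,0.6]
}}

```text
clock: 12.1
eef_pos: [0.5989, -0.0993, 0.2052]
orientation: [-0.0, 0.961, 0.275, -0.001]
force: [-1.0, -0.2, -0.7]
width: 0.0512
```

Run:
```python
from h import *
s=st()
d=wcam(); cv2.imwrite('pics/w8.png',d['image'][:,:,::-1])
for cam in ('wrist','top','side'):
    get_image(cam)
    for q in ['brace_grip','nut_top','flange']: print(cam,q,[(np.round(x['at'],4).tolist(),round(x['p'],2)) for x in spot_point(q,cam)[:1]])
s=st()
M=R.from_quat(np.roll(s['orientation'],-1)).as_matrix();print('need tool', M.T@(np.array([.541,-.136,.056])-s['eef_pos']))
```

```text
t 12.1 p [ 0.5989 -0.0993  0.2052] q [-0.     0.961  0.275 -0.001] F [-1.  -0.2 -0.7] w 0.0512 j [ 0.5   0.37 -0.5   1.71  0.2   1.11 -1.07]
wrist brace_grip [([0.6039, -0.0989, 0.0758], 0.56)]
wrist nut_top [([0.4667, -0.0287, -0.0005], 0.73)]
wrist flange [([0.5412, -0.1378, 0.0385], 0.77)]
top brace_grip [([0.6047, -0.1006, 0.0721], 0.71)]
top nut_top [([0.5402, -0.1333, 0.0892], 0.86)]
top flange [([0.5379, -0.1383, 0.0316], 0.98)]
side brace_grip [([0.6014, -0.1033, 0.0733], 0.7)]
side nut_top [([0.5389, -0.1406, 0.0919], 0.63)]
side flange [([0.5371, -0.1342, 0.0363], 0.97)]
t 12.75 p [ 0.6006 -0.0986  0.2063] q [-0.     0.961  0.276  0.   ] F [-0.1  0.4  0.2] w 0.0511 j [ 0.5   0.37 -0.5   1.7   0.2   1.11 -1.07]
need tool [-7.03719723e-02  9.03991590e-05  1.50264294e-01]
```

View pics/w8.png

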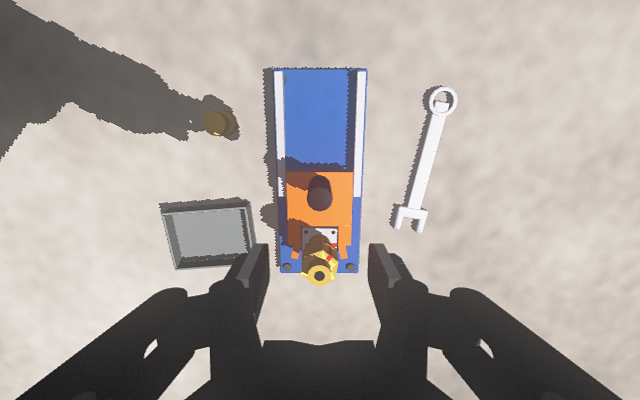

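Run:
```python
import cv2
a=cv2.imread('pics/w8.png')[160:290,250:390]; cv2.imwrite('pics/z8.png',cv2.resize(a,(646,600),interpolation=cv2.INTER_CUBIC))
b=cv2.imread('pics/w8.png')[55:155,250:390]; cv2.imwrite('pics/z8b.png',cv2.resize(b,(646,461),interpolation=cv2.INTER_CUBIC))
```

```text
(no output)
```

View pics/z8.png

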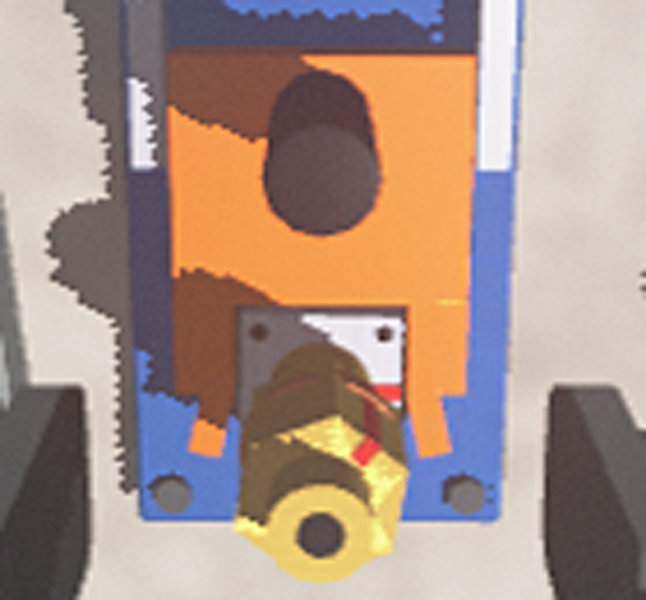

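View pics/z8b.png

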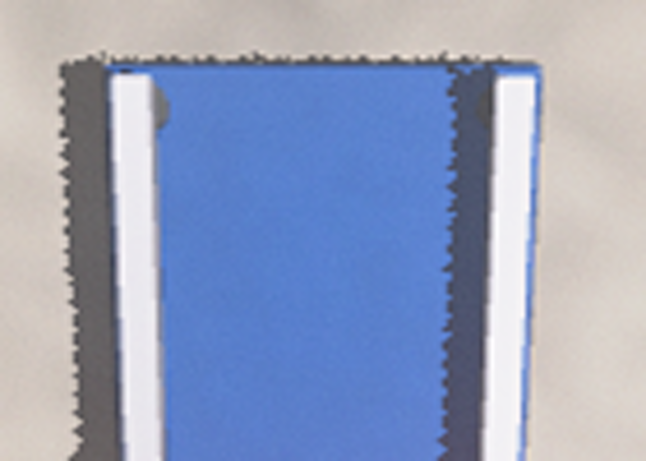

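>>> {"name": "arm_command", "arguments": {
  "dp": [
    [-0.03,0,0],
    [-0.04,0,0],
    [0,0,0],
    [0,0,0],
    [0,0,0.02],
    [0,0,0.03],
    [0,0,0.02],
    [0,0,0],
    [0,0,0]
  ],
  "twist": [0,-0.1,-0.16,-0.16,-0.16,-0.16,-0.117,0,0],
  "fingers": [0.6,0.6,0.6,0.6,0.6,0.6,0.6,0.6,0.6]
}}

```text
clock: 13.88
eef_pos: [0.542, -0.1359, 0.1372]
orientation: [0.001, 0.76, 0.65, 0.001]
force: [-0.1, 0.0, -0.1]
width: 0.051
```

Run:
```python
from h import *
d=wcam();s=st(); cv2.imwrite('pics/w9.png',d['image'][:,:,::-1])
M=R.from_quat(np.roll(s['orientation'],-1)).as_matrix(); print('jaw',np.degrees(np.arctan2(M[1,1],M[0,1])), 'need tool', M.T@(np.array([.541,-.136,.056])-s['eef_pos']))
```

```text
t 13.93 p [ 0.5423 -0.1359  0.1376] q [0.001 0.76  0.65  0.001] F [ 0.4 -0.4  0. ] w 0.0511 j [ 0.68  0.38 -0.6   1.88  0.26  0.96 -0.2 ]
jaw -8.958510751485935 need tool [-0.00026997 -0.00149295  0.08156889]
```

View pics/w9.png

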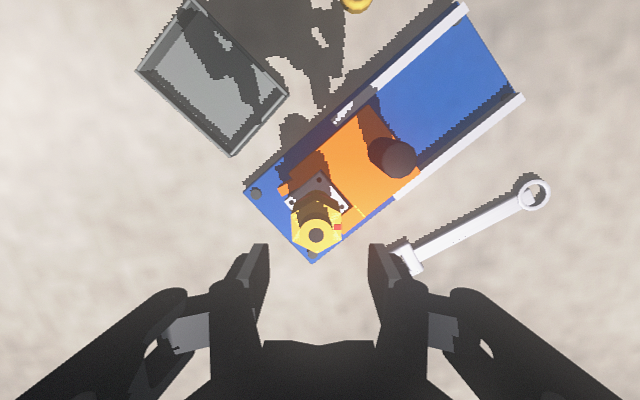

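>>> {"name": "arm_command", "arguments": {
  "dp": [
    [0,-0.0015,0.03],
    [0,0,0.03],
    [0,0,0.021],
    [0,0,0],
    [0,0,0],
    [0,0,0],
    [0,0,0],
    [0,0,0]
  ],
  "twist": [0,0,0,0,0,0,0,0],
  "fingers": [0.6,0.6,0.6,0.6,0.1,0.1,0.1,0.1],
  "squeeze": 70
}}

```text
clock: 14.92
eef_pos: [0.5407, -0.1355, 0.0566]
orientation: [0.001, 0.76, 0.65, 0.001]
force: [-1.7, 0.5, 6.7]
width: 0.0329
```

>>> {"name": "arm_command", "arguments": {
  "dp": [
    [0,0,0],
    [0,0,0],
    [0,0,0],
    [0,0,0],
    [0,0,0],
    [0,0,0],
    [0,0,0],
    [0,0,0]
  ],
  "twist": [0.08,0.12,0.12,0.12,0.12,0.12,0.06,0],
  "fingers": [0.1,0.1,0.1,0.1,0.1,0.1,0.1,0.1]
}}

```text
clock: 15.92
eef_pos: [0.5413, -0.1359, 0.0566]
orientation: [0.001, 0.943, 0.332, 0.001]
force: [-0.1, 0.1, 5.9]
width: 0.0333
```

```bash
cat > j.py <<'E'
from h import *
s=st()
M=R.from_quat(np.roll(s['orientation'],-1)).as_matrix(); print('jaw',np.degrees(np.arctan2(M[1,1],M[0,1])),s['ft_torque'])
E
python3 j.py
```

```text
t 15.93 p [ 0.5413 -0.1359  0.0566] q [0.001 0.943 0.332 0.001] F [-0.1  0.1  5.9] w 0.0333 j [ 0.51  0.47 -0.4   1.93  0.25  0.79 -0.92]
jaw -51.19529272690851 [-0.06490801  0.14533728  0.16356219]
```

>>> {"name": "arm_command", "arguments": {
  "dp": [
    [0,0,0],
    [0,0,0],
    [0,0,0],
    [0,0,0]
  ],
  "twist": [0.04,0.04,0.04,0],
  "fingers": [0.1,0.1,0.1,0.1]
}}

```text
clock: 16.42
eef_pos: [0.5414, -0.136, 0.0566]
orientation: [0.001, 0.961, 0.275, 0.001]
force: [1.1, -0.5, 5.0]
width: 0.0329
```

```bash
python3 j.py
```

```text
t 16.43 p [ 0.5414 -0.136   0.0566] q [0.001 0.961 0.275 0.001] F [ 1.1 -0.5  5. ] w 0.0329 j [ 0.49  0.46 -0.37  1.93  0.23  0.79 -1.03]
jaw -58.06516780677758 [-0.02627068  0.09685688  0.10235726]
```

Not at the stop yet; continuing in small increments.

>>> {"name": "arm_command", "arguments": {
  "dp": [
    [0,0,0],
    [0,0,0],
    [0,0,0],
    [0,0,0]
  ],
  "twist": [0.04,0.04,0.02,0],
  "fingers": [0.1,0.1,0.1,0.1]
}}

```text
clock: 16.92
eef_pos: [0.5415, -0.1361, 0.0566]
orientation: [0.001, 0.974, 0.227, 0.002]
force: [0.2, 0.3, 5.8]
width: 0.0331
```

```bash
python3 j.py
```

```text
t 16.93 p [ 0.5415 -0.1361  0.0566] q [0.001 0.974 0.227 0.002] F [0.2 0.3 5.8] w 0.0331 j [ 0.47  0.46 -0.35  1.93  0.22  0.78 -1.12]
jaw -63.774748744171106 [-0.1001511  0.0660823  0.1860367]
```

Run:
```python
from h import *
d=wcam(); a=d['image'][180:360,220:420,::-1]
s=save('side','s10'); b=cv2.imread('pics/s10.png')[210:350,290:446]
cv2.imwrite('pics/z10.png',cv2.hconcat([cv2.resize(a,(400,360)),cv2.resize(b,(400,360),interpolation=cv2.INTER_CUBIC)]))
```

```text
(no output)
```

View pics/z10.png

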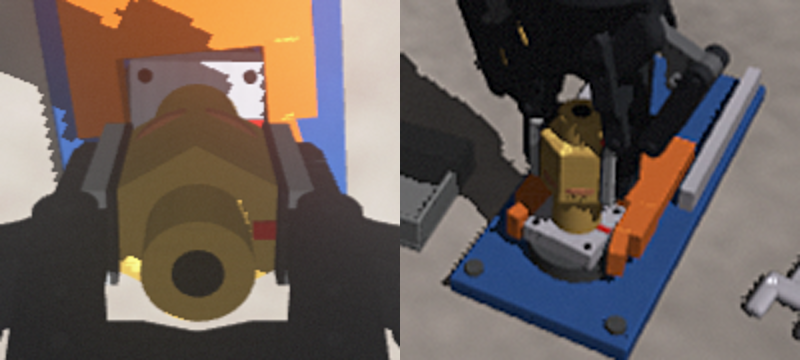

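>>> {"name": "arm_command", "arguments": {
  "dp": [
    [0,0,0],
    [0,0,0],
    [0,0,0],
    [0,0,0]
  ],
  "twist": [0.03,0.03,0.03,0],
  "fingers": [0.1,0.1,0.1,0.1]
}}

```text
clock: 17.52
eef_pos: [0.5414, -0.1361, 0.0566]
orientation: [0.001, 0.983, 0.184, 0.001]
force: [0.4, -1.2, 5.2]
width: 0.0332
```

```bash
python3 j.py
```

```text
t 17.52 p [ 0.5414 -0.1361  0.0566] q [0.001 0.983 0.184 0.001] F [ 0.4 -1.2  5.2] w 0.0332 j [ 0.45  0.46 -0.33  1.93  0.21  0.78 -1.2 ]
jaw -68.81938489120236 [-0.14560563  0.10245097  0.4695524 ]
```

>>> {"name": "arm_command", "arguments": {
  "dp": [
    [0,0,0],
    [0,0,0],
    [0,0,0],
    [0,0,0]
  ],
  "twist": [0.03,0.03,0.03,0],
  "fingers": [0.1,0.1,0.1,0.1]
}}

```text
clock: 18.02
eef_pos: [0.5413, -0.136, 0.0566]
orientation: [0.002, 0.99, 0.142, 0.001]
force: [0.3, -1.1, 5.9]
width: 0.0332
```

```bash
python3 j.py
python3 - <<'E'
from h import *
d=wcam(); a=d['image'][180:360,220:420,::-1]
cv2.imwrite('pics/z11.png',cv2.resize(a,(600,540)))
E
```

```text
t 18.02 p [ 0.5413 -0.136   0.0566] q [0.002 0.99  0.142 0.001] F [ 0.3 -1.1  5.9] w 0.0332 j [ 0.44  0.45 -0.31  1.93  0.2   0.78 -1.27]
jaw -73.67646372056842 [-0.18067889  0.11743001  1.24378012]
```

View pics/z11.png

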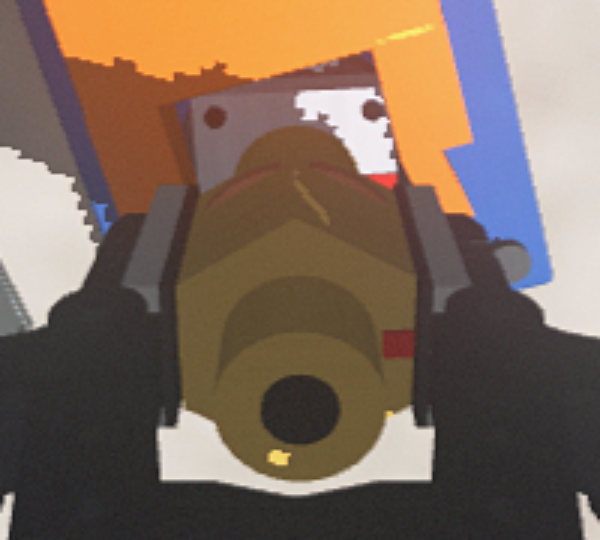

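>>> {"name": "arm_command", "arguments": {
  "dp": [
    [0,0,0],
    [0,0,0],
    [0,0,0],
    [0,0,0]
  ],
  "twist": [-0.06,-0.06,-0.04,0],
  "fingers": [0.1,0.1,0.1,0.1]
}}

```text
clock: 18.58
eef_pos: [0.5415, -0.1362, 0.0566]
orientation: [0.001, 0.976, 0.217, 0.002]
force: [-1.5, -0.2, 6.1]
width: 0.033
```

```bash
python3 j.py
python3 - <<'E'
from h import *
d=wcam(); a=d['image'][150:360,220:420,::-1]
cv2.imwrite('pics/z12.png',cv2.resize(a,(571,600)))
E
```

```text
t 18.57 p [ 0.5415 -0.1362  0.0566] q [0.001 0.976 0.217 0.002] F [-1.5 -0.2  6.1] w 0.033 j [ 0.47  0.46 -0.35  1.93  0.22  0.78 -1.14]
jaw -64.95256736835744 [-0.08612279  0.03083391  0.14282342]
```

View pics/z12.png

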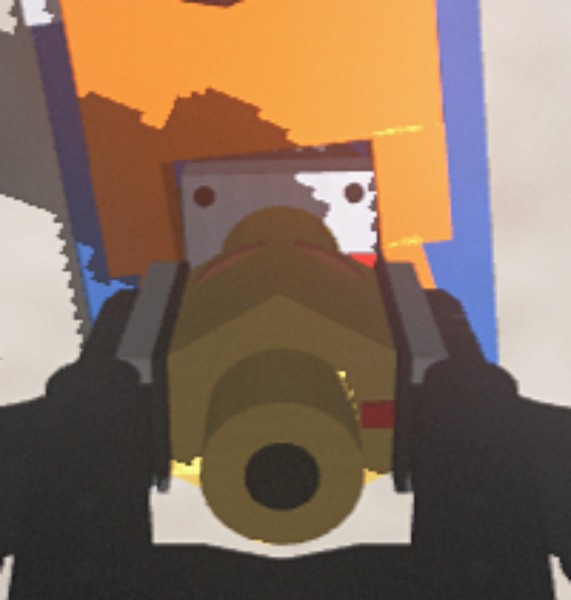

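>>> {"name": "arm_command", "arguments": {
  "dp": [
    [0,0,0],
    [0,0,0],
    [0,0,0],
    [0,0,-0.03],
    [0,0,-0.05],
    [0.02,0,-0.05],
    [0.04,0,-0.02],
    [0,0,0],
    [0,0,0]
  ],
  "twist": [0,0,0,0,0,-0.05,-0.05,0,0],
  "fingers": [0.5,0.5,0.5,0.5,0.5,0.5,0.5,0.5,0.5]
}}

```text
clock: 19.75
eef_pos: [0.5922, -0.1086, 0.2043]
orientation: [-0.0, 0.964, 0.265, -0.001]
force: [-0.1, -0.0, -0.4]
width: 0.0428
```

```bash
python3 j.py
python3 - <<'E'
from h import *
d=wcam(); cv2.imwrite('pics/w13.png',d['image'][:,:,::-1]); a=d['image'][150:290,250:390,::-1]
cv2.imwrite('pics/z13.png',cv2.resize(a,(600,600),interpolation=cv2.INTER_CUBIC))
print([(np.round(x['at'],4).tolist(),round(x['p'],2)) for x in spot_point('brace_grip','wrist')[:1]])
E
```

```text
t 19.75 p [ 0.5922 -0.1086  0.2043] q [-0.     0.964  0.265 -0.001] F [-0.1 -0.  -0.4] w 0.0428 j [ 0.45  0.35 -0.41  1.72  0.16  1.1  -1.04]
jaw -59.292614313870295 [-0.02432465  0.0004181   0.02380865]
[([0.6033, -0.0998, 0.0726], 0.69)]
```

View pics/z13.png

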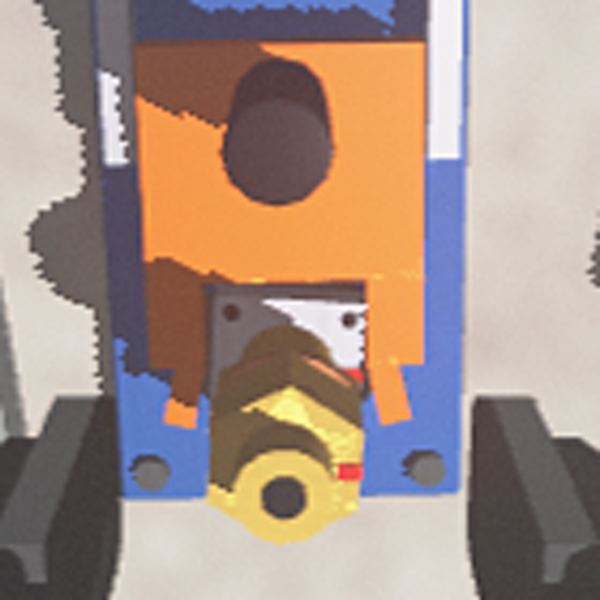

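>>> {"name": "arm_command", "arguments": {
  "dp": [
    [0.015,-0.003,0],
    [0,0,0.04],
    [0,0,0.05],
    [0,0,0.04],
    [0,0,0.016],
    [0,0,0],
    [0,0,0],
    [0,0,0],
    [0,0,0]
  ],
  "twist": [-0.02,0,0,0,0,0,0,0,0],
  "fingers": [0.6,0.6,0.6,0.6,0.6,0.6,0,0,0],
  "squeeze": 40
}}

```text
clock: 20.98
eef_pos: [0.6056, -0.0963, 0.0617]
orientation: [-0.0, 0.962, 0.275, 0.001]
force: [-3.0, 3.4, 6.0]
width: 0.0227
```

```bash
python3 j.py
```

```text
t 20.98 p [ 0.6056 -0.0963  0.0617] q [-0.     0.962  0.275  0.001] F [-3.   3.4  6. ] w 0.0227 j [ 0.39  0.54 -0.38  1.79  0.25  0.85 -1.12]
jaw -58.107908226374704 [ 0.81378593  0.7017947  -0.02130506]
```

>>> {"name": "arm_command", "arguments": {
  "dp": [
    [-0.003,0,0],
    [-0.003,0,0],
    [-0.002,0,0],
    [0,0,0]
  ],
  "twist": [0,0,0,0],
  "fingers": [0,0,0,0]
}}

```text
clock: 21.48
eef_pos: [0.6037, -0.0975, 0.0618]
orientation: [-0.001, 0.961, 0.276, 0.007]
force: [6.3, 6.9, -0.6]
width: 0.023
```

```bash
python3 j.py
```

```text
t 21.48 p [ 0.6037 -0.0975  0.0618] q [-0.001  0.961  0.276  0.007] F [ 6.3  6.9 -0.6] w 0.023 j [ 0.4   0.53 -0.38  1.81  0.25  0.84 -1.11]
jaw -57.995180586059504 [ 1.633406   -1.08123356 -0.05296317]
```

>>> {"name": "arm_command", "arguments": {
  "dp": [
    [0.005,0,0],
    [0,0,0],
    [0,0,0],
    [0,0,-0.04],
    [0,0,-0.055],
    [0.0,0,-0.055],
    [0,0,-0.02],
    [0,0,0],
    [0,0,0]
  ],
  "twist": [0,0,0,0,0,0,0,0,0],
  "fingers": [0,0.6,0.6,0.6,0.6,0.6,0.6,0.6,0.6]
}}

```text
clock: 22.6
eef_pos: [0.6003, -0.1002, 0.2266]
orientation: [-0.001, 0.962, 0.274, -0.002]
force: [0.8, -0.6, -0.8]
width: 0.0514
```

```bash
python3 j.py
python3 - <<'E'
from h import *
get_image('wrist');d=wcam();st(); cv2.imwrite('pics/w14.png',d['image'][:,:,::-1]); a=d['image'][150:290,250:390,::-1]
a=cv2.resize(a,(560,560),interpolation=cv2.INTER_CUBIC)
cv2.imwrite('pics/z14.png',a)
for cam in ('wrist','top','side'):
    get_image(cam)
    for q in ['brace_grip','spanner','adapter','dish']: print(cam,q,[(np.round(x['at'],4).tolist(),round(x['p'],2)) for x in spot_point(q,cam)[:1]])
save('side','s14')
b=cv2.imread('pics/s14.png')[210:350,290:430]
cv2.imwrite('pics/z14b.png',cv2.resize(b,(560,560),interpolation=cv2.INTER_CUBIC))
E
```

```text
t 22.6 p [ 0.6003 -0.1002  0.2266] q [-0.001  0.962  0.274 -0.002] F [ 0.8 -0.6 -0.8] w 0.0514 j [ 0.44  0.35 -0.43  1.68  0.15  1.15 -1.04]
jaw -58.18152429529245 [0.06089046 0.09286455 0.0265413 ]
t 22.7 p [ 0.6002 -0.0999  0.2263] q [-0.001  0.962  0.274 -0.002] F [0.4 0.4 0.3] w 0.0514 j [ 0.44  0.35 -0.43  1.68  0.15  1.15 -1.04]
wrist brace_grip [([0.6015, -0.0982, 0.0764], 0.68)]
wrist spanner [([0.6811, -0.1953, -0.0013], 0.7)]
wrist adapter [([0.5956, 0.0265, -0.0014], 0.83)]
wrist dish [([0.4671, -0.0277, -0.0023], 0.79)]
top brace_grip [([0.6074, -0.0978, 0.0701], 0.82)]
top spanner []
top adapter [([0.5974, 0.0222, 0.0002], 0.63)]
top dish [([0.4699, -0.0233, -0.0032], 0.88)]
side brace_grip [([0.5993, -0.0999, 0.0731], 0.73)]
side spanner [([0.6817, -0.1918, -0.0005], 0.95)]
side adapter [([0.5945, 0.0262, -0.0023], 0.75)]
side dish [([0.4724, -0.0265, 0.0005], 0.58)]
```

View pics/z14.png

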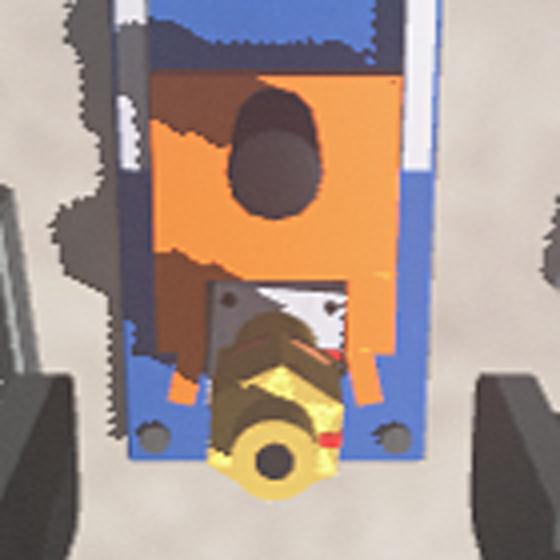

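View pics/z14b.png

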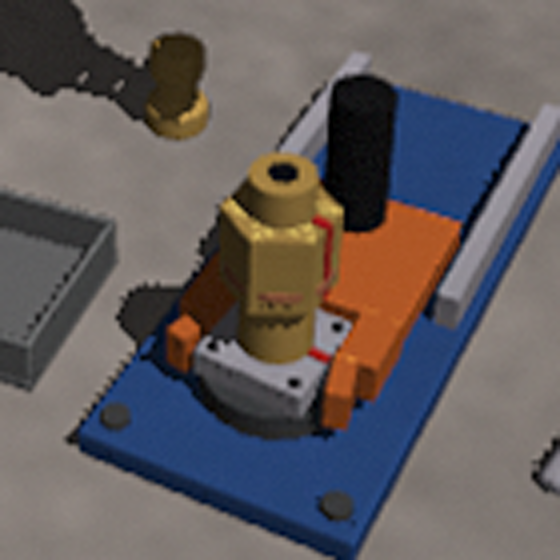

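Run:
```python
from h import *
d=wcam(); x0,y0,k=285,200,9
im0=cv2.resize(d['image'][y0:y0+80,x0:x0+70,::-1],(630,720),interpolation=cv2.INTER_CUBIC)[:600]
c=[.5412,-.1365];D=np.pi/180
outs=[]
for fa,na in ((-61,-61),):
    im=im0.copy()
    def poly(c,r,n,a0,z,col):
        p=[proj(d,[c[0]+r*np.cos(a0+2*np.pi*i/n),c[1]+r*np.sin(a0+2*np.pi*i/n),z]) for i in range(n)]
        cv2.polylines(im,[np.int32((np.array(p)-[x0-.4,y0-.4])*k)],True,col,1)
    poly(c,.0283,4,(fa+45)*D,.034,(0,0,255)); poly(c,.0196,6,(30+na)*D,.09,(0,255,0)); poly(c,.0196,6,(30+na)*D,.06,(255,255,0)); poly(c,.011,40,0,.104,(255,0,255))
cv2.imwrite('pics/o14.png',im)
```

```text
(no output)
```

View pics/o14.png

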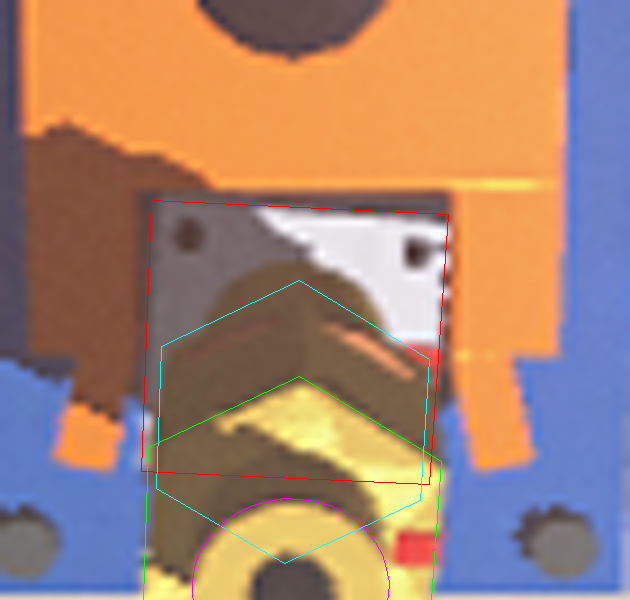

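Run:
```python
from h import *
dw=wcam(); ds=get_image('side')
for n,d,box in (('wrist',dw,(315,225,345,275)),('side',ds,(350,260,385,305))):
    im=d['image'].astype(int); x0,y0,x1,y1=box
    m=((im[:,:,0]>1.9*im[:,:,1])&(im[:,:,0]>1.9*im[:,:,2])&(im[:,:,0]>90)).astype(np.uint8)
    k,l,s,cen=cv2.connectedComponentsWithStats(m[y0:y1,x0:x1])
    for i in range(1,k): 
        if s[i,4]>=3: print(n,cen[i]+[x0,y0],s[i])
    for a in (-70,-66,-62,-58,-54):
        u=np.array([np.cos(np.radians(a)),np.sin(np.radians(a))]);c=np.array([.5412,-.1365])
        print(a,'line top',proj(d,[*(c+.0155*u),.09]).round(1),'line low',proj(d,[*(c+.017*u),.075]).round(1),'mark',proj(d,[*(c+.018*u),.034]).round(1))
```

```text
wrist [332.33333333 239.66666667] [16 14  3  3  6]
wrist [330.89473684 260.42105263] [14 34  5  4 19]
-70 line top [331.4 261.4] line low [332.1 255.3] mark [331.4 240.7]
-66 line top [331.6 260.5] line low [332.3 254.3] mark [331.6 239.8]
-62 line top [331.7 259.6] line low [332.5 253.4] mark [331.7 238.8]
-58 line top [331.8 258.6] line low [332.5 252.4] mark [331.8 237.9]
-54 line top [331.7 257.7] line low [332.5 251.4] mark [331.7 236.9]
side [370.97142857 270.37142857] [18  4  5 16 35]
side [379.22625698 285.5027933 ] [ 21   7  14  38 358]
side [369.27272727 298.36363636] [17 37  6  4 11]
-70 line top [370.2 266.3] line low [370.6 275.8] mark [369.7 299.7]
-66 line top [370.7 265.8] line low [371.1 275.4] mark [370.2 299.1]
-62 line top [371.1 265.4] line low [371.5 274.8] mark [370.6 298.6]
-58 line top [371.4 264.9] line low [371.9 274.3] mark [371. 298.]
-54 line top [371.7 264.4] line low [372.3 273.8] mark [371.4 297.4]
```

Run:
```python
from h import *
st(); print(order.finish_job())
```

```text
t 23.65 p [ 0.602  -0.0998  0.2293] q [0.    0.962 0.274 0.   ] F [-1.   1.2 -0.2] w 0.0513 j [ 0.44  0.34 -0.43  1.68  0.15  1.15 -1.04]
the job is handed in; nothing more can be done
None
```

I squared the connector with the fork, slid the fork home and turned the nut clockwise to its stop. The job is handed in at about 23.7 s, and it reports no verdict. I gripped the nut to turn the connector about 42° counterclockwise, and tightened until the torque rose to about 1.2 N m.

**What disagreed:** tightening pushed the flange about 12–15° round and the fork back about 2 mm. Near the stop the flange was therefore past its 0.2 rad limit for a short time. I estimate the nut passed 2.08 rad while the flange was still inside that limit, but I could not read the joint values to confirm it. I then backed off, let go of the nut, pushed the fork home again until it met about 9 N, and let go of it.

**Last checks, from the camera images:**
- **Fork:** the bottom of its slot sits against the flange. The grip-position readings scatter by several millimetres, so the slot and the stop force are the better evidence that it is home.
- **Flange:** within about 0.12 rad of square at most; the overlay suggested about 0.05 rad.
- **Nut:** its red line stands above the flange's mark to within about 2°.
- **Spanner, adapter and dish:** within about 5–6 mm of where they were first seen, close to the measuring error.
- **Gripper:** clear above everything and touching nothing.

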